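# Let the strip rack down one notch

### The job

Let the tilting strip rack down by one notch: gently push the pawl's yellow-barred thumb lever back with a fingertip until the pawl lifts and stays up, push the brass peg of the black knob away from you so that the ratchet wheel turns back exactly one notch, then tip the lever forward again so that the pawl drops fully into that notch. Only touch and push, and grip nothing; do not push on the rack itself, leave the crash alarm and its guard alone, and leave all loose things where they are.

Things in the scene. Friction and masses are not known exactly. Their poses are not given: they have to be found in the camera images.
- console: Green steel console shelf, fixed for the run: plate 380 (x) x 520 (y) x 15 mm. Origin on the table under the ratchet wheel; x points to the back, away from the robot's side, y left along the wheel's shaft, z up; it may be yawed. Uprights 8 mm thick stand at y = 26 mm (the one at x = 80 mm, 26 mm wide, is 195 mm high) between the wheel and the rack (rack: y = 45 to 245 mm)
- shaft (a point): Centre of the steel ratchet wheel (14 teeth, 130 mm over the teeth, 12 mm thick) on its level shaft along console y, 105 mm above the table, right over the console's origin. On the same shaft, 12 to 35 mm to the right (console -y), is the black bakelite knob, a fluted disc of 146 mm diameter
- pawl (a joint): Ratchet pawl, rad. 0 = dropped fully into a notch (wheel locked against turning back), 0.95 = lifted, at its stop. Grows as its upright thumb lever goes back (console +x). Top-heavy: past about 0.4 the lever falls back to 0.95 by itself and stays, below about 0.25 it falls forward by itself. About 1 N at the bar moves it. Clear of the teeth above 0.15; about 0.09 at rest = nose lying on a tooth
- pawl_pivot (a point): Pivot of the pawl, 80 mm behind the shaft (console x) and 185 mm above the table, in the plane of the wheel; the nose reaches forward from it to the top of the wheel, the thumb lever stands up from it
- lever_bar (a point): Centre of the yellow cross bar on the pawl's thumb lever: 13 mm diameter, 46 mm long along console y, 60 mm from the pivot. Pawl dropped: 242 mm above the table, console x = 62 mm; pawl lifted: 233 mm high, x = 116 mm. Apart from the pawl's nose (up to 245 mm high at x = 15 to 50 mm when lifted) nothing near stands as high
- knob_wheel (a joint): Angle of ratchet wheel, black knob and strip rack, one turning part, rad. Starts near 0 (in a notch, play about 0.1 either way); grows as the wheel's top goes back (console +x), which lets the rack's back edge down. One notch = 0.449 rad, so the next notch is at 0.449. Stays where left (about 2 N at the peg turns it). The pawl drops fully in only within about 0.09 of a notch
- peg (a point): Middle of the brass peg that sticks out to the right of the black knob (along console -y): 16 mm diameter, 60 mm long (console y = -35 to -95 mm), on a 58 mm radius about the shaft. At the start about 20 mm in front of the shaft and 160 mm above the table; one notch on it is 6 mm behind the shaft, 163 mm high
- rack: Tilting strip rack on the shaft left of the wheel, green plate 160 x 190 mm with blue and yellow strip holders, origin on the shaft at its middle; 0.9 rad steep at the start (back edge high), 0.45 rad after one notch
- crash_button (a joint): Red crash-alarm push button under its guard, on a grey box at console x = 100, y = -150 mm (75 mm high over the table with the guard); travel m, 0 = out, 0.006 = pressed
- crash_guard (a joint): Hinged clear red guard over the alarm button, rad, 0 = closed
- aircraft_model: chrome aircraft model on a stand, 110 mm long, wing 100 mm, about 85 mm high; round foot of 52 mm diameter; origin under the foot; stands on the shelf
- stapler: grey steel stapler, 125 x 34 x 42 mm; origin centre of underside, length along its x; lies on the shelf
- protractor: orange plastic half-round protractor, 100 mm across, 4 mm thick, lying flat on the shelf; origin at the middle of the straight edge
- sunglasses: tortoiseshell sunglasses standing open on the shelf, 135 mm wide, 130 mm deep, 46 mm high; origin on the underside, near the lenses
- mug: blue mug, 72 mm diameter, 85 mm high, handle at its +y, on the shelf behind the rack; origin centre of underside
- radio_handset: black hand-held radio standing upright on the shelf behind the rack, 55 x 30 x 105 mm plus a 55 mm aerial; origin centre of underside

How it is judged (in metres and radians):
On the way, in this order (a step that is already met when the one before it is completed fails the run):
1. the pawl is lifted and stays up while the wheel is still in its first notch (value of joint pawl above 0.6 rad and value of joint knob_wheel between -0.16 and 0.16 rad), for 0.2 s.
2. with the pawl up, the wheel is turned back one notch (value of joint pawl above 0.6 rad and value of joint knob_wheel between 0.3288 and 0.5688 rad), for 0.2 s.
At the end, for the whole second after the job is handed in: The wheel rests one notch on (0.449 rad, within 0.13), the pawl is dropped into that notch (below 0.06 rad), both are still, the alarm button is out, its guard closed, and every loose thing is within 20 mm of where it was (value of joint pawl below 0.06 rad and value of joint knob_wheel between 0.3188 and 0.5788 rad and velocity of joint pawl between -0.05 and 0.05 rad/s and velocity of joint knob_wheel between -0.05 and 0.05 rad/s and value of joint crash_button below 0.002 m and value of joint crash_guard below 0.1 rad and distance of each of aircraft_model, stapler, protractor, sunglasses, mug, radio_handset from where it was at the start of the episode below 0.02 m); the robot touches nothing.
It fails at once if the rack itself is pushed (contact force between any of the fingers, the arm and rack above 2 N).
It fails at once if the pawl or its lever is pinched or forced (over 30 N) (contact force between the fingers and pawl above 30 N).
It fails at once if the knob, peg or wheel is pinched or forced (over 30 N) (contact force between the fingers and knob_wheel above 30 N).
It fails at once if the crash alarm is pressed or its guard opened (value of joint crash_button above 0.002 m or value of joint crash_guard above 0.1 rad).
It fails at once if a loose thing is lifted, carried or knocked away (distance of any of aircraft_model, stapler, protractor, sunglasses, mug, radio_handset from where it was at the start of the episode above 0.02 m).
It also fails if it takes over 58 s, if anything falls off the work surface, if the arm or the gripper's body presses on something with over 40 N, if the wrist force passes 120 N, or if a joint passes its speed limit or range.

### The arm

A 6-joint arm with a two-finger parallel gripper is mounted at the origin on the work surface. World frame = base frame: x ahead of the robot, y to its left, z up, the work surface at z = 0. Lengths are in m, angles in degrees, forces in N, time in s.
With the tool pointing down it reaches from about 0.35 to 0.875 m from the base axis. Payload 4.2 kg.
Tool frame: the origin (TCP) lies at the very end of the fingers, on their centre line; the grasp point (between the pads) lies 19 mm behind it; z points along the fingers, x is the direction in which the jaws open and shut, and the axes are right-handed (so a half turn about z gives the same grasp; the last joint's range is limited). The gripper opens to 87 mm and grips with 3 to 60 N. Pads are 19 mm wide; open, the fingers measure 117 mm over their backs; the gripper's body (75 mm by 190 mm) begins 51 mm behind the grasp point.
Start: joints at [-57.72, 22.042, 0.453, 0, -68.411, -14.817], TCP at [0.188, -0.596, 0.223] pointing down, gripper open.
Joint ranges: [-179.83, 179.83], [-69.29, 118.12], [-61.27, 80.66], [-181.25, 117.63], [-171.15, -9.14], [-177.46, 177.46]. Speed limits (degrees/s): [159.86, 159.86, 180, 180, 180, 180].

### API

Orientations are given as a 3x3 rotation matrix whose columns are the frame's x, y, z axes.
In Python, from station import sense, capture, finish_job gives the robot as it stands.
- The arm moves only by the shell command python3 -m crank 'ROWS' [OPENING]. ROWS is JSON, a list of rows, each a list of 4 numbers: the shift along the tool's x, y, z in m, then the turn about the tool's z in rad. A call has 1 to 5 rows; each row shifts and turns the commanded pose from where the row before left it, along the tool's axes as they then stand; what a row does not reach is not made up. A row lasts 1/12 s, in which the tool goes at most 41.7 mm and 7.16 degrees, less where a joint would pass 70% of its speed; a pose out of reach is approached as far as the arm can. A call with a gripper value outside its range is refused whole. OPENING is the finger opening in m, from 0 to 0.087, set as the call begins (- or left out, the last holds). The fingers move at their own pace and stop on an object; the grip force is fixed at half the most. Time passes only in rows, so rows that do not move let the fingers close. It gives the time, the measured TCP pose, the force and the opening at its end, in the units of the state.
- sense(): the state, without advancing time (a new reading comes with each control period).
- capture(name): name is "scene" or "top"; returns a dict with "pixels" (384x512x3 uint8, red, green, blue), "depth" (384x512 float32, m along the optical axis (not along the pixel's ray), 0 where there is no reading), "fx", "fy", "cx", "cy" (pixels), "k1" (the pictures are not rectified: a ray, as slopes to the right and down, at radius r is drawn at 1 + k1 r^2 times it, then the intrinsics apply), "world_from_camera" (4x4, takes a point from camera to world coordinates). Camera axes: x right, y down, z forward; pixel columns grow to the right and rows downward; lengths in m; the calibration is good to about 2 mm. A picture is of the moment at which its call begins.
- finish_job(): hands the job in, once; it reports no verdict.
The state is a dict: "time_s": time; "joints": joint angles; "joint_velocities": joint speeds; "effort": joint torques, N m; "tcp_pos": TCP position; "ee_rot": TCP orientation; "wrist_force": force on the tool from outside, world axes, zero at the start; "moment": the same for the moment, N m; "gripper_width": opening from 0.0 (shut) to 1.0 (fully open).
Only numpy, scipy, OpenCV 4.12 (cv2) and the standard library are available. Lean on these libraries where they do the work, as an engineer would, in place of code of your own. Each camera call takes 0.05 s, during which the arm holds its last target.

## Working session

There is one attempt and no reset: what is moved stays moved. The work goes in short steps, Python scripts to look and compute and a shell command to move; the robot and the scene stay as the last step left them, time stands still between calls to the robot, and variables do not carry over. Pictures are saved under pics/ and viewed, and the job is handed in when it is done.

```bash
ls; mkdir -p pics; python3 - <<'E'
from station import sense,capture
import cv2,numpy as np
s=sense();print(s)
for n in("scene","top"):
    c=capture(n);cv2.imwrite(f"pics/{n}0.png",c["pixels"][:,:,::-1]);np.savez(f"{n}0.npz",**c)
    print(n,c["fx"],c["cx"],c["cy"],c["k1"],np.round(c["world_from_camera"],3))
E
```

```text
pics
{'time_s': 0.0, 'joints': array([-5.77213174e+01,  2.20915824e+01,  3.80377620e-01, -2.82771781e-02,
       -6.84113850e+01, -1.48190548e+01]), 'joint_velocities': array([-0.0573648 , -0.04334605,  0.04928532, -0.02029128,  0.01625299,
       -0.020616  ]), 'effort': array([ 5.06117049e-04, -3.90663028e+01,  1.87406445e+01,  4.21992078e+00,
        1.09643737e-02, -1.79293561e-04]), 'tcp_pos': array([ 0.18738355, -0.59562213,  0.22145688]), 'ee_rot': array([[-2.99859189e-01,  9.53983175e-01, -7.54612530e-04],
       [ 9.53980969e-01,  2.99860120e-01,  2.05398126e-03],
       [ 2.18574176e-03, -1.03980839e-04, -9.99997606e-01]]), 'wrist_force': array([-0.42581912,  0.84499023,  0.72109985]), 'moment': array([-0.00634839, -0.05565272, -0.02392668]), 'gripper_width': 1.0021372803933895}
scene 414.64565506998247 249.26548635856741 187.70504477907517 0.0032576009770744763 [[-0.377  0.738 -0.559  1.132]
 [ 0.926  0.304 -0.224  0.305]
 [ 0.005 -0.602 -0.798  0.973]
 [ 0.     0.     0.     1.   ]]
top 496.73662770614754 254.3820206316408 192.32312529448194 -0.15727100978355255 [[-0.038 -0.977  0.209  0.316]
 [-0.999  0.037 -0.011  0.069]
 [ 0.003 -0.209 -0.978  1.325]
 [ 0.     0.     0.     1.   ]]
```

View pics/scene0.png

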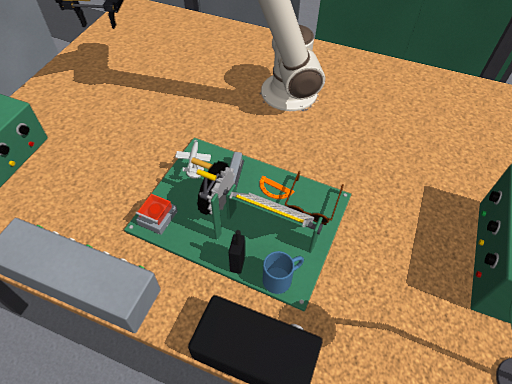

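View pics/top0.png

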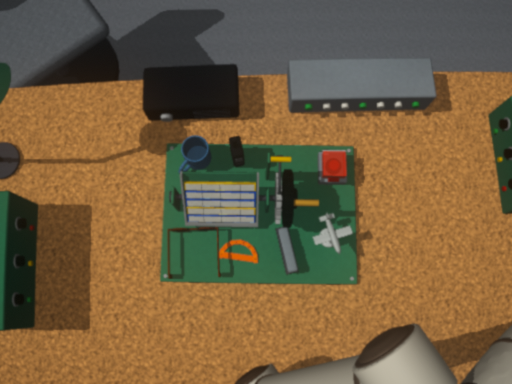

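The scene and top views show the console nearly square to the robot. In the top view the yellow bar is at about (281,159), the brass peg at (306,203), the alarm at (334,165) and the aircraft at (333,233). Next I'll measure them.

```bash
cat > h.py <<'E'
import numpy as np,cv2
def ray(c,u,v):
    K=np.array([[c["fx"],0,c["cx"]],[0,c["fy"],c["cy"]],[0,0,1.]])
    d=cv2.undistortPoints(np.array([[[u,v]]],float),K,np.array([float(c["k1"]),0,0,0,0]))[0,0]
    T=c["world_from_camera"];return T[:3,3],T[:3,:3]@np.array([d[0],d[1],1.])
def onz(c,u,v,z):
    o,d=ray(c,u,v);return o+d*(z-o[2])/d[2]
def dep(c,u,v):
    o,d=ray(c,u,v);return o+d*c["depth"][int(round(v)),int(round(u))]
def two(c1,p1,c2,p2):
    o1,d1=ray(c1,*p1);o2,d2=ray(c2,*p2)
    t=np.linalg.lstsq(np.c_[d1,-d2],o2-o1,rcond=None)[0]
    a=o1+t[0]*d1;b=o2+t[1]*d2;return (a+b)/2,np.linalg.norm(a-b)
def proj(c,p):
    T=np.linalg.inv(c["world_from_camera"]);q=T[:3,:3]@p+T[:3,3];s=q[:2]/q[2];s=s*(1+c["k1"]*(s@s))
    return s[0]*c["fx"]+c["cx"],s[1]*c["fy"]+c["cy"]
def blobs(c,lo,hi,amin=15):
    m=cv2.inRange(cv2.cvtColor(c["pixels"],cv2.COLOR_RGB2HSV),lo,hi)
    n,l,st,ce=cv2.connectedComponentsWithStats(m)
    return [(np.round(ce[i],1),st[i]) for i in range(1,n) if st[i][4]>=amin]
E
python3 - <<'E'
from h import *
T=dict(np.load("top0.npz"));S=dict(np.load("scene0.npz"))
for n,c in(("top",T),("scene",S)):
    print(n)
    for b in blobs(c,(14,150,110),(35,255,255)):
        if n=="top" and 150<b[0][0]<370 and 130<b[0][1]<290 or n=="scene" and 120<b[0][0]<360 and 130<b[0][1]<300: print(b,dep(c,*b[0]).round(3))
a=cv2.resize(T["pixels"][125:295,150:370],None,fx=3.5,fy=3.5,interpolation=cv2.INTER_CUBIC)
cv2.imwrite("pics/topz.png",a[:,:,::-1])
a=cv2.resize(S["pixels"][120:310,115:365],None,fx=3.1,fy=3.1,interpolation=cv2.INTER_CUBIC)
cv2.imwrite("pics/scz.png",a[:,:,::-1])
# green plate corners
m=cv2.inRange(cv2.cvtColor(T["pixels"],cv2.COLOR_RGB2HSV),(60,80,30),(95,255,160));m[:,:150]=0;m[:,370:]=0;m[:130]=0;m[300:]=0
m=cv2.morphologyEx(m,cv2.MORPH_OPEN,np.ones((3,3)))
p=cv2.boxPoints(cv2.minAreaRect(cv2.findNonZero(m)))
for q in p: print(q,onz(T,*q,0.015).round(4))
E
```

```text
top
(array([261.1, 236.8]), array([    0,    73,   512,   311, 91696], dtype=int32)) [0.475 0.042 0.018]
(array([280.4, 158.6]), array([270, 156,  22,   6, 117], dtype=int32)) [ 0.622 -0.005  0.246]
(array([220.7, 182.7]), array([184, 181,  72,   9, 151], dtype=int32)) [0.593 0.137 0.156]
(array([307.1, 202.3]), array([295, 200,  24,   6, 128], dtype=int32)) [ 0.535 -0.068  0.165]
(array([194.1, 207.1]), array([187, 207,  16,   2,  17], dtype=int32)) [0.548 0.21  0.087]
(array([240.4, 208.1]), array([225, 208,  31,   2,  32], dtype=int32)) [0.541 0.092 0.087]
(array([248.8, 247.2]), array([245, 242,   8,  11,  23], dtype=int32)) [0.448 0.075 0.018]
(array([222.7, 251.1]), array([219, 248,  10,   7,  28], dtype=int32)) [0.44  0.144 0.021]
(array([254.3, 257.7]), array([248, 254,  10,   9,  49], dtype=int32)) [0.316 0.069 1.325]
scene
(array([201.1, 163. ]), array([191, 158,  21,  11, 104], dtype=int32)) [ 0.54  -0.064  0.166]
(array([206.3, 174.4]), array([197, 169,  20,  12, 109], dtype=int32)) [ 0.625 -0.002  0.247]
(array([273. , 187.5]), array([260, 176,  31,  23, 234], dtype=int32)) [0.439 0.102 0.022]
(array([269.5, 208.3]), array([236, 195,  68,  27, 217], dtype=int32)) [0.596 0.143 0.153]
[161.59438 280.58224] [0.3685 0.3071 0.015 ]
[163.6067  143.74422] [0.7432 0.3009 0.015 ]
[356.90314 146.58682] [ 0.7151 -0.2348  0.015 ]
[354.8908  283.42487] [ 0.3415 -0.2     0.015 ]
```

View pics/topz.png

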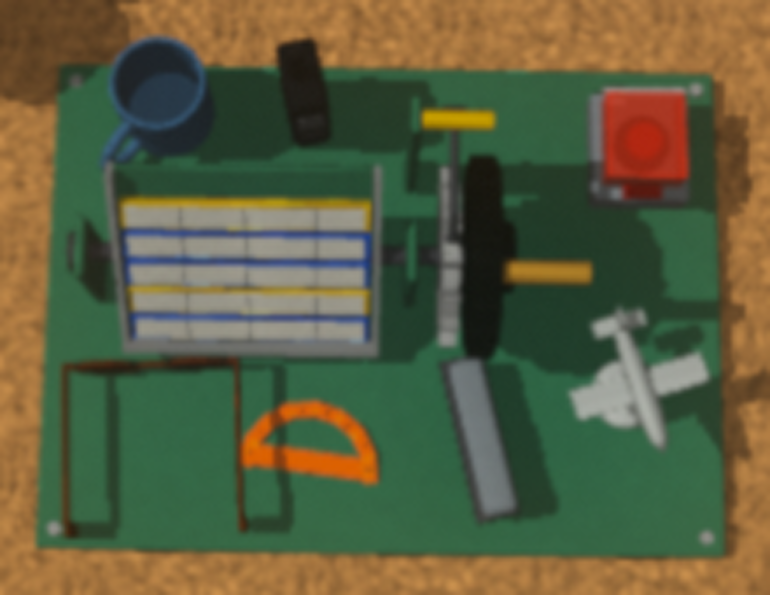

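View pics/scz.png

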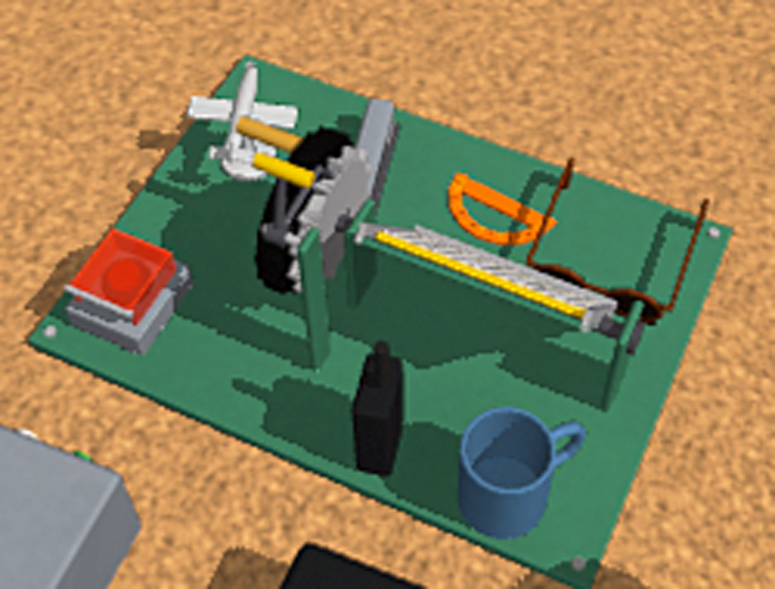

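The zoomed top view shows the corner screws at (77,82), (696,90), (54,527) and (706,538). They give the yaw, and I'll triangulate the bar and peg.

```bash
python3 - <<'E'
from h import *
T=dict(np.load("top0.npz"));S=dict(np.load("scene0.npz"))
f=lambda x,y:(x/3.5+150-.36,y/3.5+125-.36)
P=[onz(T,*f(*q),.016) for q in((77,82),(696,90),(54,527),(706,538))]
for p in P: print(p.round(4))
for a,b in((1,0),(3,2)):
    d=P[a]-P[b];print("right-dir yaw",np.degrees(np.arctan2(d[0],-d[1])),np.linalg.norm(d))
for a,b in((2,0),(3,1)):
    d=P[b]-P[a];print("x-dir yaw",np.degrees(np.arctan2(d[1],d[0])),np.linalg.norm(d))
print("centre",np.mean(P,0))
print("bar",two(T,(280.4,158.6),S,(206.3,174.4)),onz(T,280.4,158.6,.242),onz(S,206.3,174.4,.242))
print("peg",two(T,(307.1,202.3),S,(201.1,163)),onz(T,307.1,202.3,.163),onz(S,201.1,163,.163))
# long axis of bar and peg from top
for lo in [((268,154,24,10),.245),((293,197,30,10),.165)]:
    (x,y,w,h),z=lo
    m=cv2.inRange(cv2.cvtColor(T["pixels"],cv2.COLOR_RGB2HSV),(14,150,110),(35,255,255))[y:y+h,x:x+w]
    pt=np.argwhere(m)[:,::-1]+[x,y]
    W=np.array([onz(T,*q,z) for q in pt]);d=np.polyfit(W[:,1],W[:,0],1)[0];print("yaw",-np.degrees(np.arctan(d)),W.min(0),W.max(0))
E
```

```text
[0.7294 0.2783 0.016 ]
[ 0.7047 -0.2101  0.016 ]
[0.3822 0.2975 0.016 ]
[ 0.3552 -0.1913  0.016 ]
right-dir yaw -2.8969221099878903 0.4889925179727731
right-dir yaw -3.1711165492156446 0.4895301852899992
x-dir yaw -3.169677935802986 0.34768928217839323
x-dir yaw -3.0807611211188886 0.35002982890434076
centre [0.54286531 0.04363005 0.016     ]
bar (array([ 0.62273955, -0.00391079,  0.24332946]), np.float64(0.0017350199499557067)) [ 0.62344663 -0.0048162   0.242     ] [ 0.62161641 -0.00360899  0.242     ]
peg (array([ 0.53558438, -0.06806346,  0.15978954]), np.float64(0.0020149051056890946)) [ 0.53535474 -0.06863537  0.163     ] [ 0.53772473 -0.06558219  0.163     ]
yaw -3.6531015501208435 [ 0.61618659 -0.02867301  0.245     ] [0.6293952 0.0189327 0.245    ]
yaw -3.872348308326079 [ 0.5275239  -0.09470051  0.165     ] [ 0.54157137 -0.03940474  0.165     ]
```

Yaw is about -3.1° and the shaft is near (0.561, -0.001). The console-frame bar and peg positions agree with this. Next I turn the tool so that its x axis is console -x and its y axis is console +y. I raise it and close the fingers at the same time.

```bash
python3 -m crank '[[0,0,-0.02,-0.12],[0,0,-0.02,-0.12],[0,0,-0.02,-0.12],[0,0,-0.02,-0.12],[0,0,-0.02,-0.12]]' 0; python3 -m crank '[[0,0,-0.01,-0.12],[0,0,0,-0.12],[0,0,0,-0.12],[0,0,0,-0.12],[0,0,0,-0.12]]'; python3 -m crank '[[0,0,0,-0.013],[0,0,0,0]]'
cat > g.py <<'E'
import numpy as np
from station import sense
O=np.array([.561,-.0005]);a=np.radians(-3.1);ex=np.array([np.cos(a),np.sin(a)]);ey=np.array([-np.sin(a),np.cos(a)])
def st():
    s=sense();p=s["tcp_pos"];d=p[:2]-O;R=s["ee_rot"]
    print("t",round(s["time_s"],2),"console xyz mm",(1000*np.array([d@ex,d@ey,p[2]])).round(1),"F",s["wrist_force"].round(2),"yaw of tool y rel console y deg",np.degrees(np.arctan2(-R[0,1],R[1,1])-a).round(2),"gw",round(s["gripper_width"],3),"zax",R[:,2].round(3))
if __name__=="__main__": st()
E
python3 g.py
```

```text
time_s: 0.52
tcp_pos: [0.1875, -0.5958, 0.3229]
ee_rot: [[-0.79, 0.613, -0.0], [0.613, 0.79, 0.001], [0.001, 0.001, -1.0]]
wrist_force: [0.5, -0.7, -0.2]
gripper_width: 0.711
time_s: 0.93
tcp_pos: [0.1875, -0.5959, 0.332]
ee_rot: [[-0.998, 0.06, -0.0], [0.06, 0.998, 0.001], [0.0, 0.001, -1.0]]
wrist_force: [0.6, -0.2, 0.2]
gripper_width: 0.327
time_s: 1.1
tcp_pos: [0.1875, -0.596, 0.332]
ee_rot: [[-0.998, 0.055, -0.0], [0.055, 0.998, 0.001], [0.0, 0.001, -1.0]]
wrist_force: [-0.2, 0.5, -0.4]
gripper_width: 0.165
t 1.1 console xyz mm [-340.7 -614.8  332. ] F [-0.16  0.48 -0.37] yaw of tool y rel console y deg -0.07 gw 0.165 zax [-0.     0.001 -1.   ]
```

```bash
for i in 1; do python3 -m crank '[[-0.018,0.03,0,0],[-0.018,0.03,0,0],[-0.018,0.03,0,0],[-0.018,0.03,0,0],[-0.018,0.03,0,0]]'; python3 -m crank '[[-0.018,0.03,0,0],[-0.018,0.03,0,0],[-0.018,0.03,0,0],[-0.018,0.03,0,0],[-0.018,0.03,0,0]]'; python3 -m crank '[[-0.018,0.03,0,0],[-0.018,0.03,0,0],[-0.018,0.03,0,0],[-0.018,0.03,0,0],[-0.018,0.03,0,0]]';  python3 -m crank '[[-0.018,0.03,0,0],[-0.018,0.03,0,0],[-0.018,0.03,0,0],[-0.018,0.027,0,0],[0,0,0,0]]'; done; python3 g.py
```

```text
time_s: 1.52
tcp_pos: [0.2858, -0.4497, 0.3324]
ee_rot: [[-0.998, 0.056, -0.0], [0.056, 0.998, 0.0], [0.0, 0.0, -1.0]]
wrist_force: [1.0, -0.1, -0.3]
gripper_width: 0.005
time_s: 1.93
tcp_pos: [0.3837, -0.3045, 0.3326]
ee_rot: [[-0.998, 0.056, 0.0], [0.056, 0.998, -0.0], [-0.0, -0.0, -1.0]]
wrist_force: [0.2, -0.3, 0.8]
gripper_width: 0.006
time_s: 2.35
tcp_pos: [0.4816, -0.1594, 0.3327]
ee_rot: [[-0.998, 0.056, 0.0], [0.056, 0.998, 0.0], [-0.0, 0.0, -1.0]]
wrist_force: [0.5, 0.2, 0.9]
gripper_width: 0.0
time_s: 2.77
tcp_pos: [0.5617, -0.0441, 0.331]
ee_rot: [[-0.999, 0.051, -0.001], [0.051, 0.999, 0.001], [0.001, 0.001, -1.0]]
wrist_force: [0.4, 0.3, -0.5]
gripper_width: 0.005
t 2.77 console xyz mm [  3.1 -43.5 331. ] F [ 0.43  0.29 -0.55] yaw of tool y rel console y deg 0.15 gw 0.005 zax [-0.001  0.001 -1.   ]
```

```bash
python3 - <<'E'
from station import capture
from h import *
for n in("scene","top"):
    c=capture(n);np.savez(f"{n}1.npz",**c)
    y,x=(120,115) if n=="scene" else (125,150)
    cv2.imwrite(f"pics/{n}1z.png",cv2.resize(c["pixels"][y:y+180,x:x+240],None,fx=3.1,fy=3.1,interpolation=cv2.INTER_CUBIC)[:,:,::-1])
E
```

```text
(no output)
```

View pics/scene1z.png

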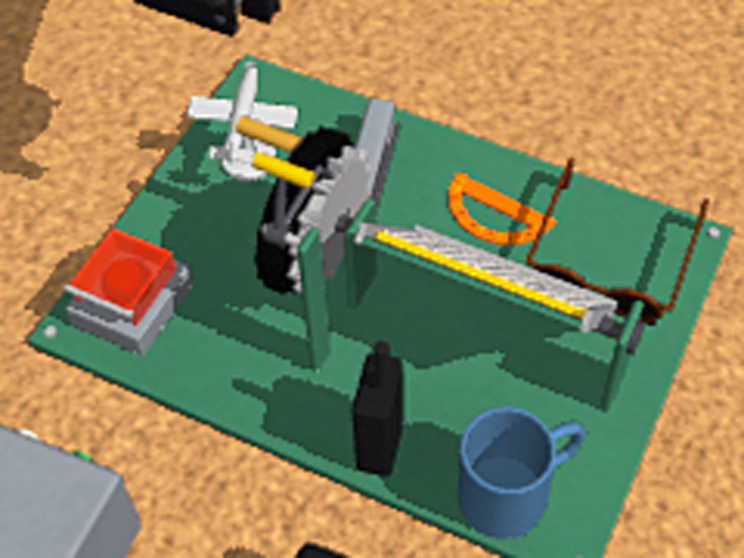

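View pics/top1z.png

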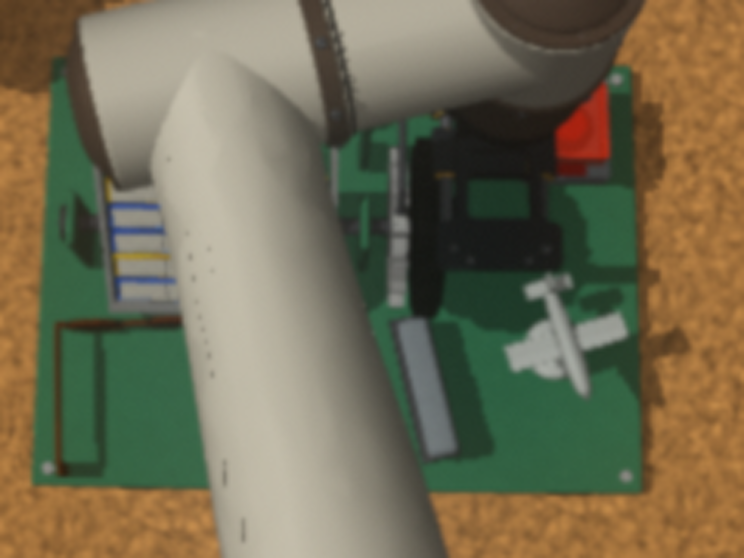

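```bash
python3 - <<'E'
from station import capture,sense
from h import *
S=dict(np.load("scene1.npz"))
p=sense()["tcp_pos"];print(p,proj(S,p),proj(S,p+[0,0,.1]), dict(np.load("top1.npz"))and proj(dict(np.load("top1.npz")),p))
for n in("scene","top"):
    c=capture(n);np.savez(f"{n}1.npz",**c)
    cv2.imwrite(f"pics/{n}1f.png",c["pixels"][:,:,::-1])
E
python3 g.py
```

```text
[ 0.5594471  -0.0469975   0.33168756] (np.float64(197.58291464357944), np.float64(122.48608911443354)) (np.float64(192.84556241431125), np.float64(86.12782665477701)) (np.float64(304.6535300018886), np.float64(175.75953457108827))
t 2.97 console xyz mm [  0.4 -48.  332.5] F [-1.16 -0.26  0.48] yaw of tool y rel console y deg -0.03 gw 0.006 zax [-0.001 -0.    -1.   ]
```

View pics/scene1f.png

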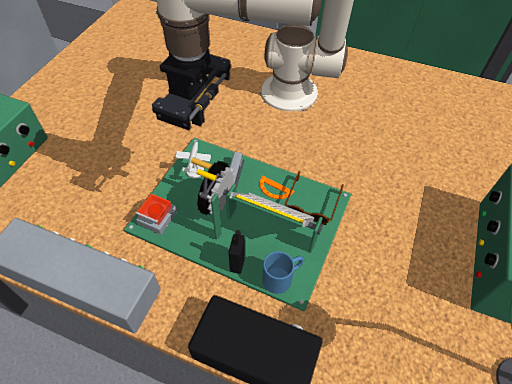

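View pics/top1f.png

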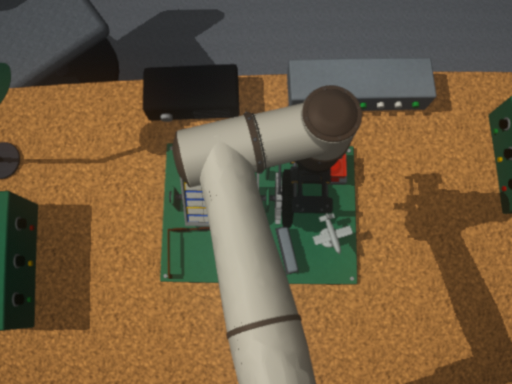

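The tool is over the console as measured, with its long body axis along console x. The forearm is above the rack side, so I'll check its height before lowering.

```bash
python3 - <<'E'
from h import *
T=dict(np.load("top1.npz"));S=dict(np.load("scene1.npz"))
for q in((185,160),(220,170),(240,150),(300,125),(230,220)): print(q,dep(T,*q).round(3))
for q in((170,45),(205,45),(165,108),(190,112),(215,75),(190,120),(260,10)): print(q,dep(S,*q).round(3))
E
```

```text
(185, 160) [0.503 0.154 0.677]
(220, 170) [0.485 0.106 0.686]
(240, 150) [0.515 0.079 0.674]
(300, 125) [ 0.548 -0.005  0.676]
(230, 220) [0.415 0.095 0.697]
(170, 45) [ 0.597 -0.059  0.546]
(205, 45) [ 0.567 -0.007  0.541]
(165, 108) [ 0.647 -0.06   0.442]
(190, 112) [ 0.637 -0.013  0.441]
(215, 75) [ 0.516 -0.018  0.436]
(190, 120) [ 0.635 -0.017  0.417]
(260, 10) [0.573 0.097 0.632]
```

```bash
python3 -m crank '[[-0.01,0.015,0,0],[-0.01,0.015,0,0],[0,0,0.02,0],[0,0,0.02,0],[0,0,0.02,0]]'; python3 -m crank '[[0,0,0.02,0],[0,0,0.014,0],[0,0,0,0],[0,0,0,0]]';python3 g.py; python3 g.py
```

```text
time_s: 3.38
tcp_pos: [0.5814, -0.0186, 0.272]
ee_rot: [[-0.999, 0.054, 0.001], [0.054, 0.999, 0.001], [-0.001, 0.001, -1.0]]
wrist_force: [-0.0, 0.7, -0.6]
gripper_width: 0.006
time_s: 3.72
tcp_pos: [0.5809, -0.0191, 0.2383]
ee_rot: [[-0.999, 0.053, -0.001], [0.053, 0.999, -0.001], [0.001, -0.001, -1.0]]
wrist_force: [0.6, -0.0, 0.2]
gripper_width: 0.006
t 3.72 console xyz mm [ 20.9 -17.5 238.3] F [ 0.6  -0.05  0.17] yaw of tool y rel console y deg 0.04 gw 0.006 zax [-0.001 -0.001 -1.   ]
t 3.72 console xyz mm [ 20.9 -17.5 238.3] F [ 0.6  -0.05  0.17] yaw of tool y rel console y deg 0.04 gw 0.006 zax [-0.001 -0.001 -1.   ]
```

```bash
python3 -m crank '[[-0.006,0,0.006,0],[-0.006,0,0,0],[-0.004,0,0,0],[-0.004,0,0,0],[0,0,0,0]]';  python3 g.py; python3 - <<'E'
from station import capture
from h import *
c=capture("scene")
cv2.imwrite("pics/s2.png",cv2.resize(c["pixels"][80:260,100:340],None,fx=3.1,fy=3.1,interpolation=cv2.INTER_CUBIC)[:,:,::-1])
E
```

```text
time_s: 4.13
tcp_pos: [0.6018, -0.0203, 0.2328]
ee_rot: [[-0.999, 0.053, 0.001], [0.053, 0.999, 0.0], [-0.001, 0.0, -1.0]]
wrist_force: [0.1, 0.8, -0.5]
gripper_width: 0.006
t 4.13 console xyz mm [ 41.8 -17.5 232.8] F [ 0.06  0.81 -0.48] yaw of tool y rel console y deg 0.05 gw 0.006 zax [ 0.001  0.    -1.   ]
```

View pics/s2.png

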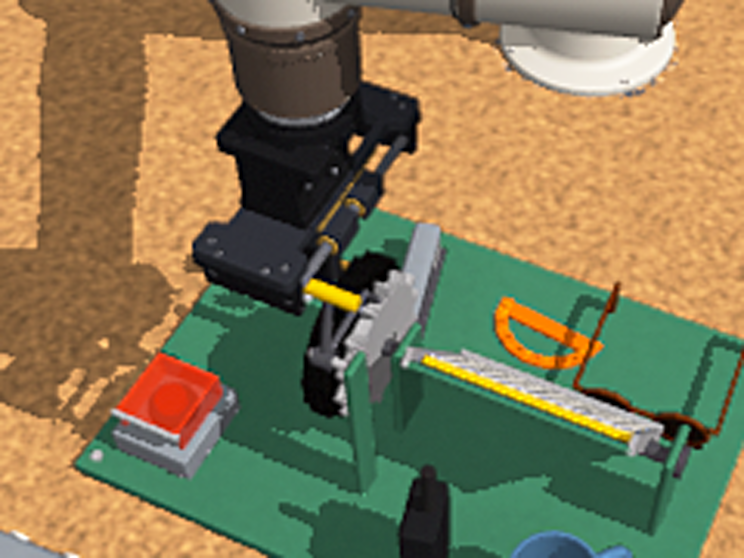

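The fingertip is just at the bar, which shows at (332,293) in the crop, and the wheel is untouched. I push on slowly.

```bash
python3 -m crank '[[-0.004,0,0,0],[-0.004,0,0,0],[-0.004,0,0,0],[-0.004,0,0,0]]'; python3 -m crank '[[-0.004,0,0,0],[-0.004,0,0,0],[-0.004,0,0,0],[0,0,0,0]]'; python3 g.py; python3 - <<'E'
from station import capture
from h import *
c=capture("scene")
cv2.imwrite("pics/s3.png",cv2.resize(c["pixels"][80:260,100:340],None,fx=3.1,fy=3.1,interpolation=cv2.INTER_CUBIC)[:,:,::-1])
E
```

```text
time_s: 4.52
tcp_pos: [0.6171, -0.0211, 0.2326]
ee_rot: [[-0.999, 0.053, 0.0], [0.053, 0.999, -0.0], [-0.0, 0.0, -1.0]]
wrist_force: [0.3, -0.0, -0.2]
gripper_width: 0.008
time_s: 4.85
tcp_pos: [0.6294, -0.0217, 0.2322]
ee_rot: [[-0.999, 0.053, 0.0], [0.053, 0.999, -0.0], [-0.0, -0.0, -1.0]]
wrist_force: [1.5, 0.7, -0.5]
gripper_width: 0.005
t 4.85 console xyz mm [ 69.5 -17.5 232.2] F [ 1.53  0.72 -0.52] yaw of tool y rel console y deg 0.06 gw 0.005 zax [ 0. -0. -1.]
```

View pics/s3.png

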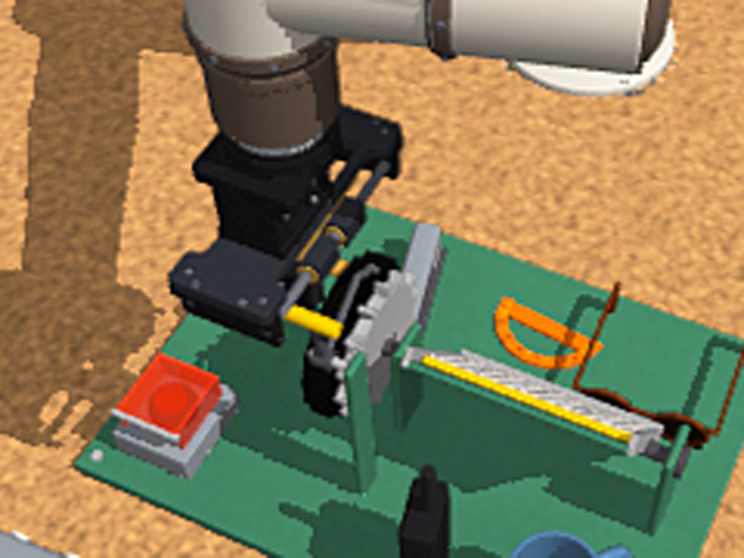

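The bar has moved back to (312,320) and the pawl is lifting. A bit further.

```bash
python3 -m crank '[[-0.003,0,0,0],[-0.003,0,0,0],[0,0,0,0],[0,0,0,0]]'; python3 g.py; python3 - <<'E'
from station import capture
from h import *
c=capture("scene")
cv2.imwrite("pics/s4.png",cv2.resize(c["pixels"][80:260,100:340],None,fx=3.1,fy=3.1,interpolation=cv2.INTER_CUBIC)[:,:,::-1])
E
```

```text
time_s: 5.23
tcp_pos: [0.6347, -0.022, 0.2325]
ee_rot: [[-0.999, 0.053, -0.0], [0.053, 0.999, 0.0], [0.0, 0.0, -1.0]]
wrist_force: [-0.4, 0.4, -0.2]
gripper_width: 0.006
t 5.23 console xyz mm [ 74.8 -17.5 232.5] F [-0.42  0.4  -0.17] yaw of tool y rel console y deg 0.06 gw 0.006 zax [-0.  0. -1.]
```

View pics/s4.png

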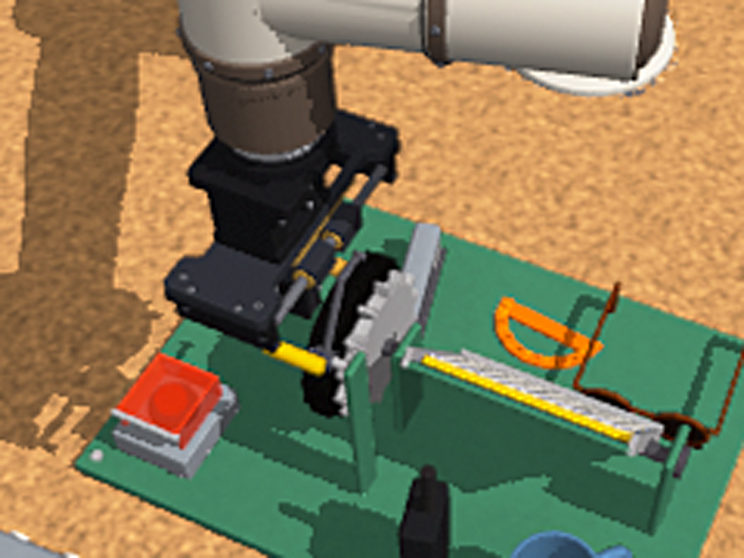

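The lever has fallen back to its stop, with the bar at (300,360). I lift straight up, go right and forward, then lower in front of the peg.

```bash
python3 -m crank '[[0,0,-0.02,0],[0,0,-0.02,0],[0,0,-0.02,0],[0,-0.02,0,0],[0,-0.02,0,0]]'; python3 -m crank '[[0.025,-0.02,0,0],[0.025,0,0,0],[0.025,0,0,0],[0.03,0,0,0],[0.03,0,0,0]]'; python3 -m crank '[[0,0,0,0],[0,0,0,0]]';  python3 g.py; python3 - <<'E'
from station import capture
from h import *
for n in("scene","top"):
    c=capture(n);np.savez(f"{n}5.npz",**c)
    y,x=(80,100) if n=="scene" else (125,150)
    cv2.imwrite(f"pics/{n}5.png",cv2.resize(c["pixels"][y:y+180,x:x+240],None,fx=3.1,fy=3.1,interpolation=cv2.INTER_CUBIC)[:,:,::-1])
    for b in blobs(c,(14,150,110),(35,255,255)): 
        if 180<b[0][0]<320 and 140<b[0][1]<220:print(n,b,dep(c,*b[0]).round(3))
E
```

```text
time_s: 5.7
tcp_pos: [0.6331, -0.0615, 0.2946]
ee_rot: [[-0.999, 0.051, 0.004], [0.051, 0.999, 0.0], [-0.004, 0.001, -1.0]]
wrist_force: [-0.5, -0.7, -0.7]
gripper_width: 0.003
time_s: 6.12
tcp_pos: [0.4952, -0.075, 0.2923]
ee_rot: [[-0.999, 0.054, -0.0], [0.054, 0.999, -0.0], [0.0, -0.0, -1.0]]
wrist_force: [-1.1, -0.3, 0.6]
gripper_width: 0.004
time_s: 6.28
tcp_pos: [0.4956, -0.0749, 0.2937]
ee_rot: [[-0.999, 0.053, 0.002], [0.053, 0.999, 0.0], [-0.002, 0.0, -1.0]]
wrist_force: [0.8, -0.4, -0.2]
gripper_width: 0.004
t 6.28 console xyz mm [-61.3 -77.8 293.7] F [ 0.83 -0.42 -0.19] yaw of tool y rel console y deg 0.09 gw 0.004 zax [ 0.002  0.    -1.   ]
scene (array([201.1, 163. ]), array([191, 158,  21,  11, 104], dtype=int32)) [ 0.537 -0.066  0.162]
scene (array([273. , 187.5]), array([260, 176,  31,  23, 234], dtype=int32)) [0.437 0.101 0.02 ]
scene (array([194.6, 194.2]), array([185, 189,  20,  12, 120], dtype=int32)) [ 0.68  -0.004  0.241]
scene (array([269.5, 208.3]), array([236, 195,  68,  27, 217], dtype=int32)) [0.593 0.142 0.148]
top (array([190.1, 182.4]), array([185, 181,  11,   3,  22], dtype=int32)) [0.597 0.211 0.152]
```

View pics/scene5.png

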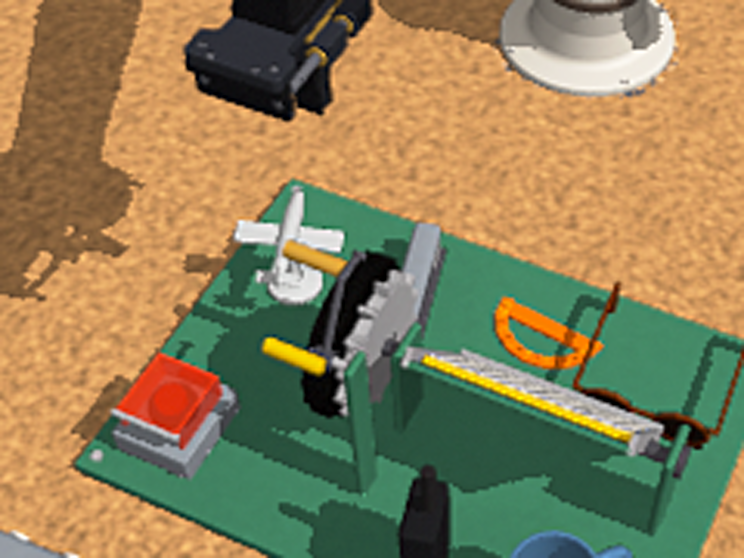

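View pics/top5.png

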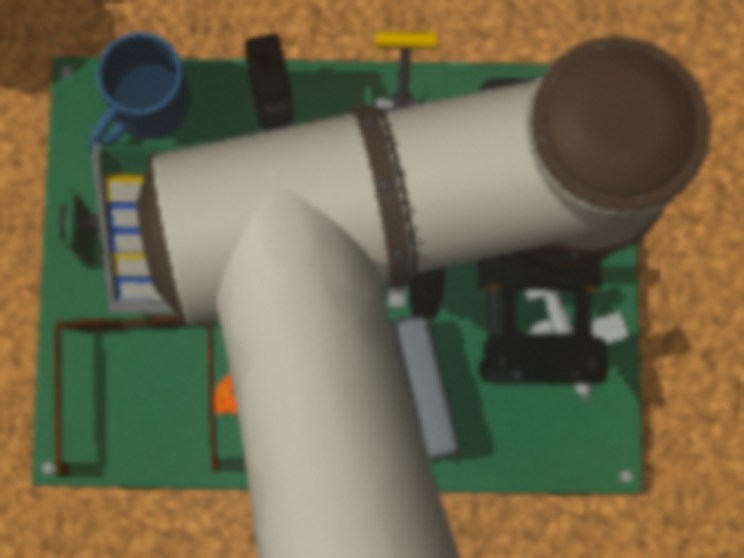

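The pawl is up at its stop, with the bar at x=0.68 and z=0.241. The wheel hasn't moved: the peg blob is the same at (201.1,163.0). I lower in front of the peg.

```bash
python3 -m crank '[[0,0,0.03,0],[0,0,0.03,0],[0,0,0.03,0],[0,0,0.03,0],[0,0,0.02,0]]'; python3 -m crank '[[-0.006,0,0,0],[0,0,0,0],[0,0,0,0]]';  python3 g.py; python3 - <<'E'
from station import capture
from h import *
from g import O,ex,ey
S=dict(np.load("scene5.npz"))
for th in (0,.1,.35,.449,.54):
    p=58*np.array([np.sin(th-.349),np.cos(th-.349)])/1000
    q=O+p[0]*ex-.065*ey
    print(th,np.round(proj(S,np.array([*q,.105+p[1]+.004])),1))
c=capture("scene")
cv2.imwrite("pics/s6.png",cv2.resize(c["pixels"][80:260,100:340],None,fx=3.1,fy=3.1,interpolation=cv2.INTER_CUBIC)[:,:,::-1])
for b in blobs(c,(14,150,110),(35,255,255)): 
        if 180<b[0][0]<220 and 140<b[0][1]<220:print(b)
E
```

```text
time_s: 6.8
tcp_pos: [0.4962, -0.0748, 0.1492]
ee_rot: [[-0.999, 0.054, -0.004], [0.054, 0.999, -0.0], [0.004, -0.0, -1.0]]
wrist_force: [0.1, 0.3, 0.3]
gripper_width: 0.008
time_s: 7.05
tcp_pos: [0.5048, -0.0751, 0.1537]
ee_rot: [[-0.999, 0.053, 0.002], [0.053, 0.999, -0.0], [-0.002, -0.0, -1.0]]
wrist_force: [0.6, 0.2, 0.2]
gripper_width: 0.006
t 7.05 console xyz mm [-52.  -77.5 153.7] F [0.62 0.15 0.18] yaw of tool y rel console y deg 0.09 gw 0.006 zax [ 0.002 -0.    -1.   ]
0 [201.5 163. ]
0.1 [200.4 164.1]
0.35 [197.6 167.5]
0.449 [196.4 169.2]
0.54 [195.4 170.8]
(array([204.5, 164.1]), array([199, 160,  13,   9,  67], dtype=int32))
(array([194.6, 194.3]), array([185, 189,  20,  12, 121], dtype=int32))
```

View pics/s6.png

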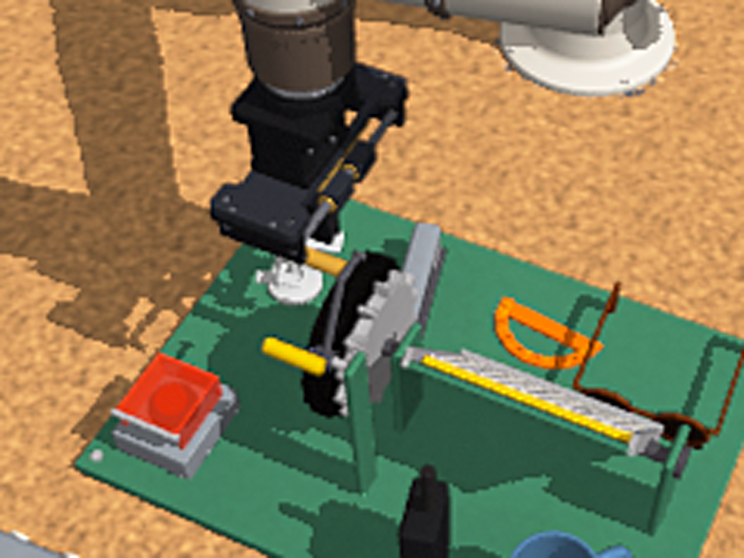

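The peg sits where θ≈0 predicts. Contact should come at TCP x≈-43, and one notch is at about -17. I push to about -20, then check.

```bash
python3 -m crank '[[-0.004,0,0,0],[-0.004,0,0,0],[-0.004,0,0,0],[-0.004,0,0,0],[-0.004,0,0,0]]'; python3 -m crank '[[-0.004,0,0,0],[-0.004,0,0,0],[-0.004,0,0,0],[0,0,0,0],[0,0,0,0]]';  python3 g.py; python3 - <<'E'
from station import capture
from h import *
c=capture("scene")
cv2.imwrite("pics/s7.png",cv2.resize(c["pixels"][80:260,100:340],None,fx=3.1,fy=3.1,interpolation=cv2.INTER_CUBIC)[:,:,::-1])
E
```

```text
time_s: 7.52
tcp_pos: [0.5214, -0.0764, 0.1527]
ee_rot: [[-0.999, 0.053, -0.004], [0.053, 0.999, -0.0], [0.004, -0.0, -1.0]]
wrist_force: [-4.9, 0.9, 2.7]
gripper_width: 0.004
time_s: 7.93
tcp_pos: [0.5358, -0.0767, 0.1525]
ee_rot: [[-0.999, 0.053, 0.002], [0.053, 0.999, 0.0], [-0.002, 0.0, -1.0]]
wrist_force: [0.4, -0.8, 0.0]
gripper_width: 0.004
t 7.93 console xyz mm [-21.  -77.5 152.5] F [ 0.37 -0.81  0.01] yaw of tool y rel console y deg 0.06 gw 0.004 zax [ 0.002  0.    -1.   ]
```

View pics/s7.png

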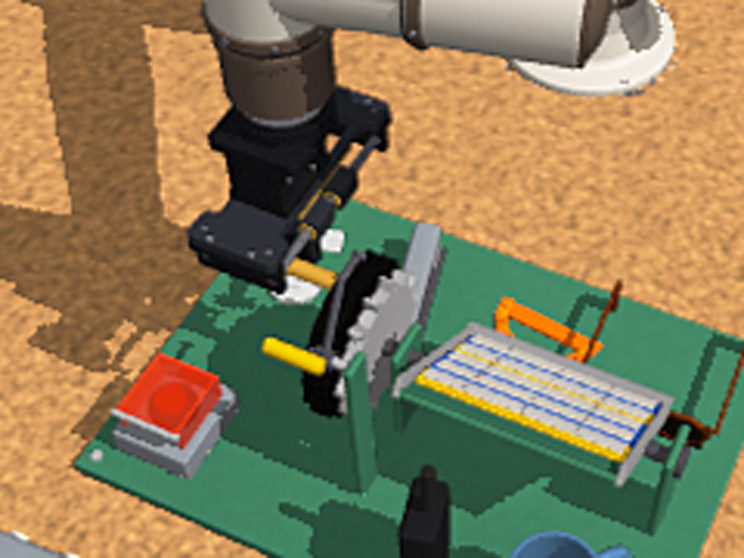

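The rack tipped and the pawl is still up. I back off to see the peg and measure the angle.

```bash
python3 -m crank '[[0.015,0,0,0],[0.015,0,0,0],[0,0,-0.03,0],[0,0,-0.03,0],[0,0,-0.03,0]]'; python3 -m crank '[[0,0,0,0],[0,0,0,0]]';python3 g.py; cat > m.py <<'E'
from station import capture
from h import *
from g import O,ex,ey
import sys
c=capture("scene");t=sys.argv[1]
cv2.imwrite(f"pics/{t}.png",cv2.resize(c["pixels"][80:260,100:340],None,fx=3.1,fy=3.1,interpolation=cv2.INTER_CUBIC)[:,:,::-1])
for b in blobs(c,(14,150,110),(35,255,255)):
    if 180<b[0][0]<220 and 140<b[0][1]<220:print(b,dep(c,*b[0]).round(3))
# rack slope: depth points on the strip face
pts=[]
for v in range(170,245):
    for u in range(220,330):
        if c["depth"][v,u]<=0: continue
        p=dep(c,u,v);d=p[:2]-O;k=np.array([d@ex,d@ey,p[2]])
        if .07<k[1]<.22 and abs(k[0])<.06 and k[2]>.05:pts.append(k)
pts=np.array(pts)
for i in range(3):
    f=np.polyfit(pts[:,0],pts[:,2],1);r=pts[:,2]-np.polyval(f,pts[:,0]);pts=pts[abs(r)<.005+.01*(i==0)]
print("rack slope rad",np.arctan(f[0]),len(pts))
E
python3 m.py s8
```

```text
time_s: 8.4
tcp_pos: [0.5047, -0.0752, 0.2436]
ee_rot: [[-0.999, 0.053, 0.001], [0.053, 0.999, -0.0], [-0.001, -0.0, -1.0]]
wrist_force: [0.7, -0.7, 1.1]
gripper_width: 0.006
time_s: 8.57
tcp_pos: [0.5061, -0.0749, 0.2447]
ee_rot: [[-0.999, 0.053, 0.006], [0.053, 0.999, 0.001], [-0.006, 0.001, -1.0]]
wrist_force: [-0.2, 0.5, -1.6]
gripper_width: 0.008
t 8.57 console xyz mm [-50.8 -77.3 244.7] F [-0.2   0.47 -1.59] yaw of tool y rel console y deg 0.07 gw 0.008 zax [ 0.006  0.001 -1.   ]
(array([197.6, 166.8]), array([188, 161,  21,  12, 117], dtype=int32)) [ 0.554 -0.067  0.165]
(array([194.6, 194.2]), array([185, 189,  20,  12, 120], dtype=int32)) [ 0.679 -0.005  0.238]
rack slope rad 0.5579422190670476 1302
```

View pics/s8.png

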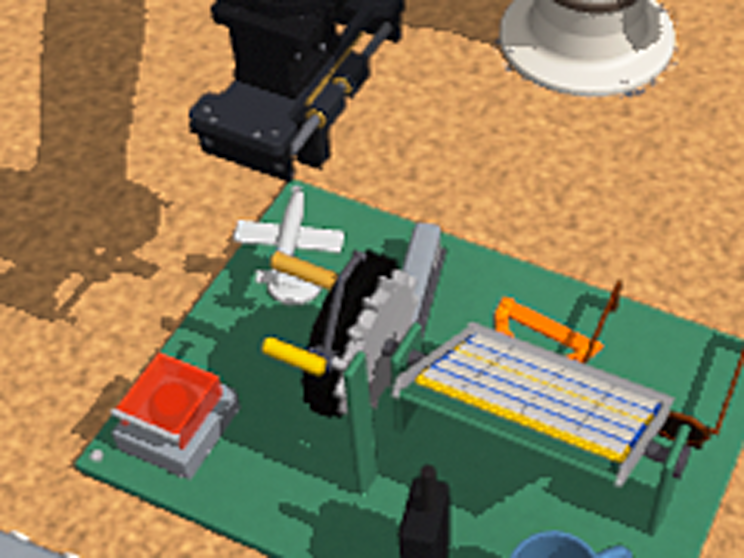

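Both measures agree on the angle: the peg pixel gives about 0.33 to 0.35, and the rack slope gives 0.90-0.56=0.34. That is about 6 mm short at the peg, so I push again to TCP x≈-14.7.

```bash
python3 -m crank '[[0,0,0.03,0],[0,0,0.03,0],[0,0,0.03,0],[-0.008,0,0,0],[-0.008,0,0,0]]'; python3 -m crank '[[-0.006,0,0,0],[-0.004,0,0,0],[-0.003,0,0,0],[-0.003,0,0,0],[0,0,0,0]]'; python3 -m crank '[[-0.002,0,0,0],[-0.002,0,0,0],[0,0,0,0],[0,0,0,0]]';  python3 g.py; python3 m.py s9
```

```text
time_s: 9.03
tcp_pos: [0.5199, -0.0764, 0.1509]
ee_rot: [[-0.999, 0.052, -0.005], [0.052, 0.999, -0.001], [0.005, -0.002, -1.0]]
wrist_force: [1.4, -0.2, 0.6]
gripper_width: 0.006
time_s: 9.45
tcp_pos: [0.5372, -0.0769, 0.1533]
ee_rot: [[-0.999, 0.053, 0.001], [0.053, 0.999, 0.0], [-0.001, 0.0, -1.0]]
wrist_force: [0.6, -0.3, -0.0]
gripper_width: 0.009
time_s: 9.78
tcp_pos: [0.5405, -0.0772, 0.1526]
ee_rot: [[-0.999, 0.053, 0.0], [0.053, 0.999, -0.0], [-0.0, -0.0, -1.0]]
wrist_force: [-1.4, 0.3, 1.9]
gripper_width: 0.011
t 9.78 console xyz mm [-16.3 -77.7 152.6] F [-1.37  0.27  1.87] yaw of tool y rel console y deg 0.06 gw 0.011 zax [ 0. -0. -1.]
(array([199.3, 169.1]), array([192, 165,  16,  10,  85], dtype=int32)) [ 0.562 -0.058  0.169]
(array([194.6, 194.3]), array([185, 189,  20,  12, 119], dtype=int32)) [ 0.679 -0.005  0.238]
rack slope rad 0.48671295272534765 1435
```

```bash
python3 -m crank '[[-0.002,0,0,0],[0,0,0,0],[0,0,0,0]]';  python3 g.py; python3 m.py s10
```

```text
time_s: 10.08
tcp_pos: [0.5427, -0.0773, 0.1525]
ee_rot: [[-0.999, 0.053, 0.0], [0.053, 0.999, -0.0], [-0.0, -0.0, -1.0]]
wrist_force: [-2.1, 0.4, 1.9]
gripper_width: 0.005
t 10.08 console xyz mm [-14.1 -77.7 152.5] F [-2.08  0.38  1.91] yaw of tool y rel console y deg 0.06 gw 0.005 zax [ 0. -0. -1.]
(array([198.8, 169.6]), array([191, 165,  16,  10,  87], dtype=int32)) [ 0.563 -0.059  0.168]
(array([194.6, 194.3]), array([185, 189,  20,  12, 119], dtype=int32)) [ 0.68  -0.004  0.239]
rack slope rad 0.4540953225847619 1474
```

The angle is 0.446, within a few milliradians of the notch. I back off, lift, and travel over to behind the raised lever.

```bash
python3 -m crank '[[0.015,0,0,0],[0.015,0,0,0],[0,0,-0.03,0],[0,0,-0.04,0],[0,0,-0.04,0]]'; python3 -m crank '[[0,0,-0.04,0],[0,0,0,0]]'; python3 m.py s11; python3 -m crank '[[-0.03,0,0,0],[-0.03,0,0,0],[-0.03,0,0,0],[-0.03,0,0,0],[-0.03,0,0,0]]'; python3 -m crank '[[-0.03,0.02,0,0],[-0.014,0.02,0,0],[0,0.02,0,0],[0,0,0,0],[0,0,0,0]]'; python3 g.py; python3 m.py s12
```

```text
time_s: 10.55
tcp_pos: [0.5125, -0.0756, 0.2634]
ee_rot: [[-0.999, 0.053, -0.0], [0.053, 0.999, -0.0], [0.0, -0.0, -1.0]]
wrist_force: [1.1, -0.4, 0.6]
gripper_width: 0.005
time_s: 10.72
tcp_pos: [0.5175, -0.0761, 0.3122]
ee_rot: [[-0.998, 0.052, 0.02], [0.052, 0.999, -0.001], [-0.02, 0.0, -1.0]]
wrist_force: [-0.2, -0.0, 1.0]
gripper_width: 0.006
(array([196. , 168.7]), array([186, 163,  21,  12, 117], dtype=int32)) [ 0.562 -0.067  0.167]
(array([194.6, 194.2]), array([185, 189,  20,  12, 120], dtype=int32)) [ 0.68  -0.004  0.239]
rack slope rad 0.45334826492706976 1467
time_s: 11.18
tcp_pos: [0.6641, -0.0835, 0.3012]
ee_rot: [[-0.999, 0.053, -0.0], [0.053, 0.999, 0.0], [0.0, 0.0, -1.0]]
wrist_force: [0.7, 0.4, -0.4]
gripper_width: 0.009
time_s: 11.6
tcp_pos: [0.71, -0.0248, 0.3006]
ee_rot: [[-0.999, 0.051, -0.002], [0.051, 0.999, -0.0], [0.002, -0.0, -1.0]]
wrist_force: [-0.2, -0.1, 0.3]
gripper_width: 0.008
t 11.6 console xyz mm [150.1 -16.3 300.6] F [-0.23 -0.05  0.33] yaw of tool y rel console y deg 0.16 gw 0.008 zax [-0.002 -0.    -1.   ]
(array([185.1, 159.8]), array([182, 158,   7,   6,  17], dtype=int32)) [0.709 0.008 0.391]
(array([196.6, 169. ]), array([186, 164,  21,  11, 109], dtype=int32)) [ 0.564 -0.065  0.169]
(array([194.6, 194.3]), array([185, 189,  20,  12, 121], dtype=int32)) [ 0.681 -0.004  0.24 ]
rack slope rad 0.450378406038823 1535
```

View pics/s12.png

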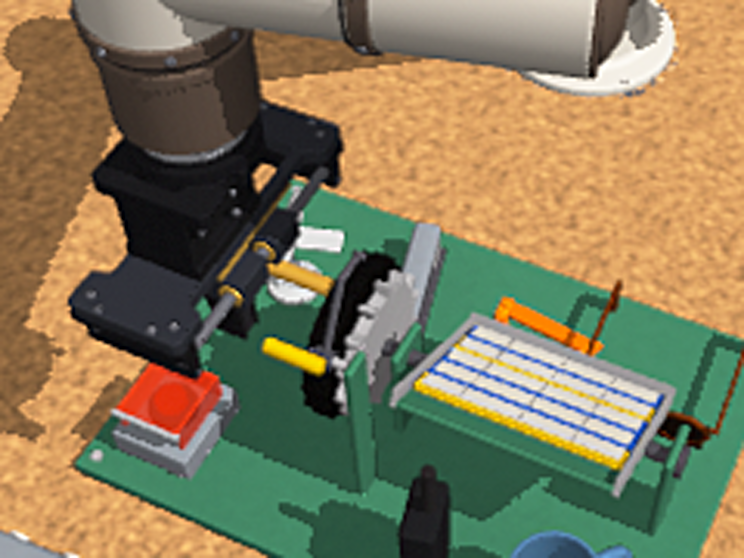

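The wheel holds at about 0.447 to 0.450. I lower behind the bar and then bring it forward gently.

```bash
python3 -m crank '[[0,0,0.025,0],[0,0,0.025,0],[0,0,0.025,0],[0,0,0,0],[0,0,0,0]]'; python3 g.py; python3 m.py s13
```

```text
time_s: 12.07
tcp_pos: [0.7088, -0.0271, 0.2266]
ee_rot: [[-0.999, 0.054, -0.003], [0.054, 0.999, -0.001], [0.003, -0.001, -1.0]]
wrist_force: [-0.5, 0.6, 0.6]
gripper_width: 0.005
t 12.07 console xyz mm [149.  -18.6 226.6] F [-0.46  0.55  0.65] yaw of tool y rel console y deg 0.02 gw 0.005 zax [-0.003 -0.001 -1.   ]
(array([195. , 168.1]), array([193, 166,   5,   5,  17], dtype=int32)) [ 0.564 -0.069  0.17 ]
(array([203.2, 171.3]), array([200, 169,   7,   6,  33], dtype=int32)) [ 0.567 -0.045  0.172]
(array([196.7, 195.1]), array([189, 190,  16,  11,  94], dtype=int32)) [0.679 0.    0.237]
rack slope rad 0.4547948493116956 1467
```

View pics/s13.png

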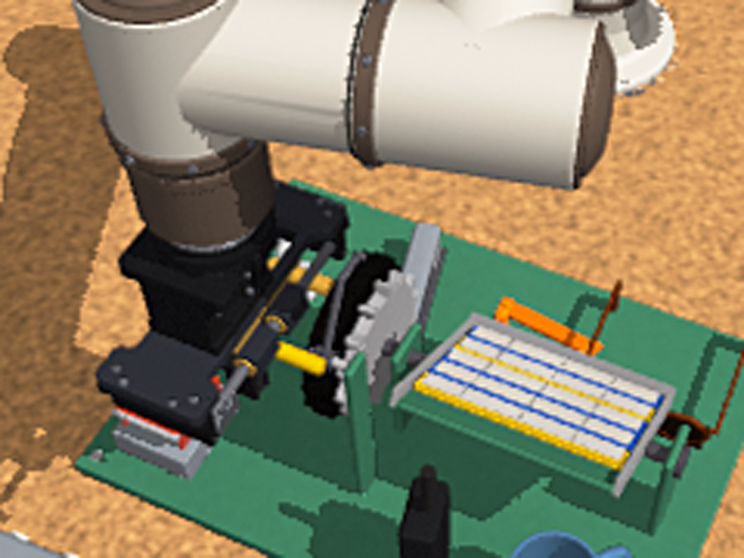

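The finger is behind the bar, which shows at (300,357). I push it forward.

```bash
python3 -m crank '[[0.005,0,0,0],[0.005,0,0,0],[0.005,0,0,0],[0.004,0,0,0],[0.004,0,0,0]]';python3 -m crank '[[0.004,0,0,0],[0.004,0,0,0],[0.004,0,0,0],[0.004,0,0,0],[0,0,0,0]]'; python3 g.py; python3 m.py s14
```

```text
time_s: 12.53
tcp_pos: [0.6869, -0.0247, 0.229]
ee_rot: [[-0.999, 0.053, 0.004], [0.053, 0.999, 0.0], [-0.004, 0.0, -1.0]]
wrist_force: [1.5, -0.2, 1.0]
gripper_width: 0.005
time_s: 12.95
tcp_pos: [0.6695, -0.0239, 0.2275]
ee_rot: [[-0.999, 0.053, -0.001], [0.053, 0.999, 0.0], [0.001, 0.0, -1.0]]
wrist_force: [-0.7, -0.0, -0.3]
gripper_width: 0.009
t 12.95 console xyz mm [109.6 -17.5 227.5] F [-0.67 -0.03 -0.32] yaw of tool y rel console y deg 0.07 gw 0.009 zax [-0.001  0.    -1.   ]
(array([190.8, 172.2]), array([186, 165,  11,  14,  19], dtype=int32)) [ 0.685 -0.     0.324]
(array([202.4, 185.6]), array([196, 181,  14,  10,  77], dtype=int32)) [0.658 0.005 0.249]
rack slope rad 0.4535409804720956 1489
```

View pics/s14.png

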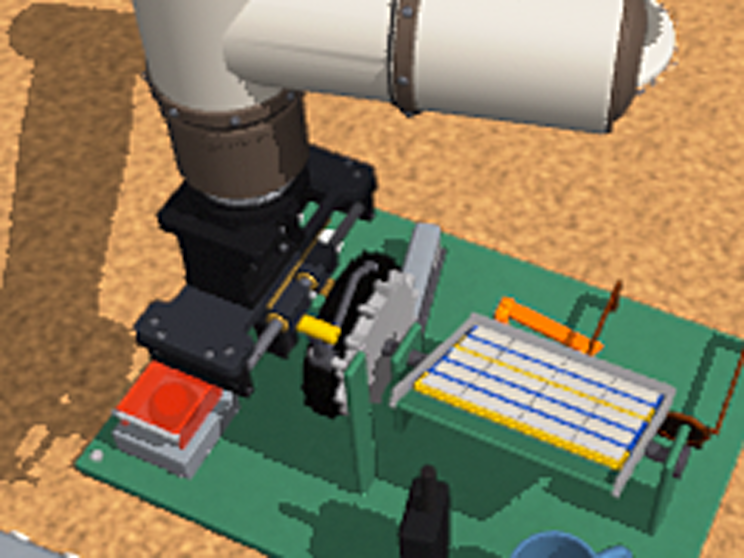

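The lever is coming forward and the wheel is steady. I continue past the balance point.

```bash
python3 -m crank '[[0.003,0,0,0],[0.003,0,0,0],[0.003,0,0,0],[0.003,0,0,0],[0.003,0,0,0]]';python3 -m crank '[[0,0,0,0],[0,0,0,0]]'; python3 g.py; python3 m.py s15
```

```text
time_s: 13.42
tcp_pos: [0.6552, -0.0232, 0.2274]
ee_rot: [[-0.999, 0.053, -0.0], [0.053, 0.999, -0.0], [0.0, -0.0, -1.0]]
wrist_force: [0.6, 0.2, -0.3]
gripper_width: 0.006
time_s: 13.58
tcp_pos: [0.6554, -0.0231, 0.2277]
ee_rot: [[-0.999, 0.053, 0.0], [0.053, 0.999, 0.0], [-0.0, 0.0, -1.0]]
wrist_force: [-0.0, 0.1, 0.1]
gripper_width: 0.008
t 13.58 console xyz mm [ 95.5 -17.5 227.7] F [-0.02  0.13  0.09] yaw of tool y rel console y deg 0.07 gw 0.008 zax [ 0.  0. -1.]
(array([207.4, 176.6]), array([201, 169,  14,  14,  90], dtype=int32)) [0.63  0.004 0.247]
rack slope rad 0.453557204136939 1474
```

View pics/s15.png

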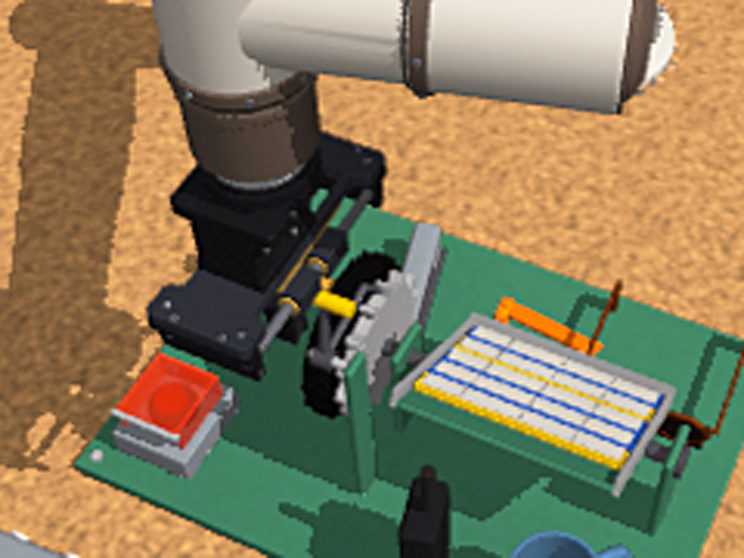

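```bash
python3 -m crank '[[-0.008,0,0,0],[-0.008,0,0,0],[0,0,-0.03,0],[0,0,-0.03,0],[0,0,-0.03,0]]';python3 -m crank '[[-0.02,-0.03,0,0],[-0.02,-0.03,0,0],[-0.02,-0.03,0,0],[0,-0.03,0,0],[0,0,0,0]]'; python3 g.py; python3 m.py s16
```

```text
time_s: 14.05
tcp_pos: [0.6723, -0.0242, 0.3178]
ee_rot: [[-0.999, 0.053, -0.001], [0.053, 0.999, -0.001], [0.001, -0.001, -1.0]]
wrist_force: [-0.2, 0.3, 0.8]
gripper_width: 0.003
time_s: 14.47
tcp_pos: [0.7258, -0.1527, 0.3152]
ee_rot: [[-0.998, 0.059, -0.003], [0.059, 0.998, -0.001], [0.003, -0.001, -1.0]]
wrist_force: [0.6, 1.3, 0.1]
gripper_width: 0.003
t 14.47 console xyz mm [ 172.8 -143.1  315.2] F [0.64 1.3  0.09] yaw of tool y rel console y deg -0.28 gw 0.003 zax [-0.003 -0.001 -1.   ]
(array([201. , 171.4]), array([186, 163,  31,  18, 190], dtype=int32)) [ 0.624 -0.015  0.25 ]
rack slope rad 0.45014366051112836 1504
```

View pics/s16.png

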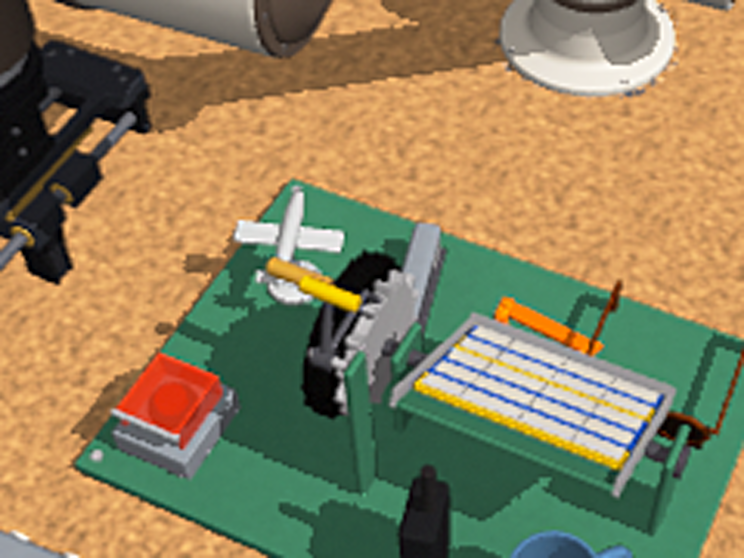

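```bash
python3 - <<'E'
from station import capture
from h import *
S0=dict(np.load("scene0.npz"));c=capture("scene");T=capture("top");np.savez("scene16.npz",**c);np.savez("top16.npz",**T)
for n,k in(("start",S0),("now",c)):
    for lo in((22,150,110),(24,150,110)):
        for b in blobs(k,lo,(35,255,255),30):
            if 180<b[0][0]<220 and 140<b[0][1]<220:print(n,lo,b)
a=np.vstack([cv2.resize(k["pixels"][155:190,180:230],None,fx=8,fy=8,interpolation=cv2.INTER_NEAREST) for k in(S0,c)])
cv2.imwrite("pics/cmp.png",a[:,:,::-1])
cv2.imwrite("pics/top16.png",cv2.resize(T["pixels"][125:305,150:390],None,fx=3.1,fy=3.1,interpolation=cv2.INTER_CUBIC)[:,:,::-1])
T0=dict(np.load("top0.npz"))
for n,k in(("start",T0),("now",T)):
    for b in blobs(k,(14,150,110),(35,255,255)):
        if 265<b[0][0]<330 and 140<b[0][1]<220:print(n,b)
E
python3 g.py
```

```text
start (22, 150, 110) (array([206.3, 174.4]), array([197, 169,  20,  12, 109], dtype=int32))
start (24, 150, 110) (array([207.2, 174.6]), array([197, 170,  19,  10,  84], dtype=int32))
now (22, 150, 110) (array([206.1, 174.2]), array([196, 169,  21,  12, 114], dtype=int32))
now (24, 150, 110) (array([206.6, 174.2]), array([197, 169,  19,  11,  89], dtype=int32))
start (array([280.4, 158.6]), array([270, 156,  22,   6, 117], dtype=int32))
start (array([307.1, 202.3]), array([295, 200,  24,   6, 128], dtype=int32))
t 14.62 console xyz mm [ 172.3 -137.8  316.9] F [ 0.17  0.39 -1.18] yaw of tool y rel console y deg 0.01 gw 0.005 zax [-0.  0. -1.]
```

View pics/cmp.png

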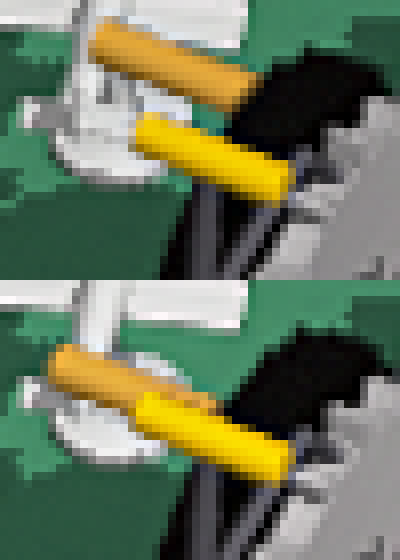

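View pics/top16.png

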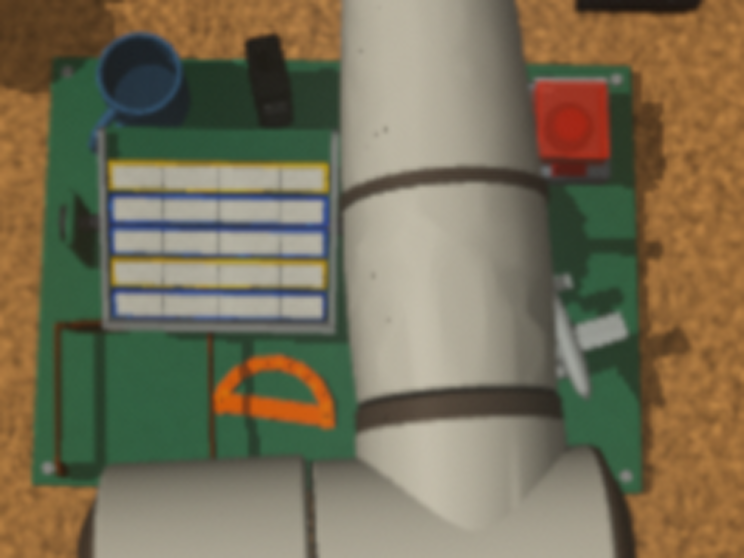

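The bar is back within about 0.3 px of its starting place. A nose lying on a tooth would have shifted it by about 2 px, so the pawl is fully down. The rack slope is 0.450, and the loose things, alarm and guard look unchanged. The arm is clear, so I hand in.

```bash
python3 -c "
from station import finish_job;print(finish_job())"
```

```text
the job is handed in; nothing more can be done
None
```

I let the rack down one notch and handed the job in after about 14.6 s of the 58 s allowed; the hand-in gives no verdict.

- **What I did:** With the fingers shut, I pushed the lever bar back until the pawl fell to its stop. I then pushed the peg back in two goes, because the first reached only about 0.34 rad. Last, I tipped the lever forward from behind until the pawl dropped.
- **Pawl:** The bar's image is within about 0.3 px of its starting position, so the pawl is fully dropped. A nose lying on a tooth would show as about 2 px.
- **Wheel:** The rack slope is 0.450 rad, which puts the wheel at about 0.45 rad against the target of 0.449.
- **Forces:** The highest force I read at the wrist was about 6 N, though I only read it at the end of each move.
- **Surroundings:** The alarm and guard look unchanged. In the last pictures the loose things in view look unmoved, but I only judged that by eye. In the final top view the arm hid the stapler and part of the aircraft and sunglasses; the stapler and aircraft are visible in the scene view.
- **Check that disagreed:** My first estimate of the finger-to-peg offset was about 2.5 mm too large, so I relied on the camera angle for the second push.

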